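# Feel for the hidden notch of the jewellery case and press it open

## Robot

A 6-joint arm with a two-finger parallel gripper is mounted at the origin on the work surface. World frame = base frame: x ahead of the robot, y to its left, z up, the work surface at z = 0. Lengths are in mm, angles in rad, forces in N, time in s.
With the tool pointing down it reaches from about 350 to 875 mm from the base axis. Payload 4.2 kg.
Tool frame: the origin (TCP) lies midway between the tips of the shut fingers; the grasp point (between the pads) lies 19 mm behind it (arm.grasp_offset is the distance from the TCP to the grasp point, in mm); z points along the fingers, y is the direction in which the jaws open and shut (so a half turn about z gives the same grasp; the last joint's range is limited). The gripper opens to 85 mm and grips with 20 to 120 N. Pads are 22 mm wide; open, the fingers measure 114 mm over their backs; the gripper's body (76 mm by 85 mm) begins 54 mm behind the grasp point. The pads swing forward as they close: fully open they stand 13 mm farther back than shut.
Start: joints at [-1.042, 0.385, 0.008, 0, -1.194, -0.259], TCP at [166.603, -602.364, 231.312] pointing down, gripper open.
Joint ranges: [-3.14, 3.14], [-1.21, 2.06], [-1.07, 1.41], [-3.16, 2.05], [-2.99, -0.16], [-3.1, 3.1]. Speed limits (rad/s): [2.79, 2.79, 3.14, 3.14, 3.14, 3.14].

## Interface

Orientations are given as a unit quaternion [x, y, z, w].
In Python, from bench import arm gives the robot as it stands.
- The arm moves only by the tool move_arm, never from a script. Its argument "moves" is a list of rows, each an object with "gripper": the gripper's target within -1 to 1 (fully open at 1, half-way at 0, shut at -1); "xyz": the shift along the tool's x, y, z in cm, a list of three; "angular": the turn, a rotation vector about the tool's x, y, z in rad, a list of three. In form: [{"gripper": gripper, "xyz": [dx, dy, dz], "angular": [wx, wy, wz]}, ...]. A call has 1 to 10 rows; each row is the pose to reach, as a shift and turn from the pose commanded when the call began, along the tool's axes at that moment; what a row does not reach only later rows make up. A row lasts 1/8 s, in which the tool goes at most 62.5 mm and 10.7 degrees, less where a joint would pass 70% of its speed; a pose out of reach is approached as far as the arm can. A call with a gripper value outside its range is refused whole. The fingers move at their own pace and stop on an object; the grip force is fixed at half the most. Time passes only in rows, so rows that repeat a pose let the fingers close. It gives the time, the measured TCP pose, the force and the opening at its end, in the units of the state.
- arm.read_state(): the state, without advancing time (a new reading comes with each control period).
- arm.get_image(name): name is "scene" or "side" or "wrist"; returns (picture, depth): 420x560x3 uint8, blue, green, red; 420x560 float32, mm along the optical axis (not along the pixel's ray), 0 where there is no reading.
- arm.get_calibration(name): a dict with "camera_matrix" (3x3 intrinsics, pixels), "k1" (the pictures are not rectified: a ray, as slopes to the right and down, at radius r is drawn at 1 + k1 r^2 times it, then the intrinsics apply), "R" (3x3) and "t" (3): a world point X has camera coordinates R X + t. Camera axes: x right, y down, z forward; pixel columns grow to the right and rows downward; lengths in mm; the calibration is good to about 2 mm. A picture is of the moment at which its call begins: read the wrist's pose just before it. get_calibration takes no time and is no camera call; for the wrist camera it gives the pose at the moment of the call.
- arm.job_done(): hands the job in, once; it reports no verdict.
The state is a dict: "clock": time; "joints": joint angles; "joint_vel": joint speeds; "joint_efforts": joint torques, N m; "position": TCP position; "ee_rot": TCP orientation; "contact_force": force on the tool from outside, world axes, zero at the start; "wrist_torque": the same for the moment, N m; "gripper_width": finger opening in mm.
Only numpy, scipy, OpenCV 4.12 (cv2) and the standard library are available. Lean on these libraries where they do the work, as an engineer would, in place of code of your own. Each camera call takes 0.05 s, during which the arm holds its last target. There are 200 camera calls.

## Task

Open the jewellery case by its hidden catch: put a fingertip on the brass plate at the left end of the case's front edge, slide it lightly along the edge until it drops into the notch, then press the catch inside the notch all the way down so that the lid comes ajar. Then take the hand away. Do not touch the lid itself, do not lean hard on the edge, and leave the jar, the tin, the ring stand and the spoon where they are.

Things in the scene. Friction and masses are not known exactly. Their poses are not given: they have to be found in the camera images.
- case: Brown wooden jewellery presentation case fixed to the table, 190 mm (x) by 360 mm (y) by 45 mm high, with a clear framed lid over red velvet. Origin: centre of its underside, on the table. Its own -x is the front, which faces the robot; its own +y is the left end as the robot sees it; it may be yawed. The lid starts 10 mm behind the front edge and is level with it.
- edge_middle (a point): Middle of the top of the case's front edge (axes as case): a level bar 30 mm wide along the case's y, from y = +180 to -180 mm of this point, top 45 mm above the table. From left to right: brass plate (180 to 145), plain wood, the notch, plain wood; one level surface (joins within 0.3 mm) apart from the notch. The notch is somewhere in the middle part: see key.
- mark: The brass plate, flush in the left end of the front edge: 35 mm along the edge, 30 mm wide. The body's origin and axes are those of case; see point mark_top for the plate itself.
- mark_top (a point): Centre of the top face of the brass plate, where the sweep starts; axes as case.
- left_edge: The stretch of plain brown wood next to the brass plate, from y = 145 to y = 93 mm in the frame of case. The body's origin and axes are those of case. The plain edge goes on level beyond it to the notch, for at least 28 mm.
- key (a joint): Depth (m) of the black catch plate in the notch: 0 at rest, 0.007 fully down; takes 5 to 12 N, stays where pressed, levers the lid up. The notch cuts right across the edge bar, 50 mm long, upright ends; its middle lies anywhere from y = +40 to -40 mm of edge_middle, not reported: find it by touch or sight. The plate (46 by 28 mm) is its floor, 8 mm below the edge top at rest.
- lid (a joint): Opening angle of the lid in rad about its far (+x) side: 0 shut, about 0.175 when the catch is fully down, which lifts the lid's front rim about 26 mm. Opened only by the catch.
- jar: Small glass jar with brass cap, 52 mm across, 65 mm high, loose bystander. Origin: centre of its underside.
- tin: Small blue tin, 57 by 57 by 58 mm, loose bystander. Origin: centre of its underside.
- ringstand: Brass cone ring stand, foot 56 mm across, 68 mm high, loose bystander. Origin: centre of its underside.
- spoon: Metal spoon lying on the table in front of the case, 150 mm long, loose bystander. Origin: on its underside near its middle, handle towards its own -x.

How it is judged (in metres and radians):
On the way, in this order (a step that is already met when the one before it is completed fails the run):
1. a fingertip touches the brass plate at the left end of the edge (contact force between the fingers and mark above 0.3 N and value of joint key below 0.001 m), for 0.04 s.
2. the fingertip has moved on along the edge: it touches the plain wood next to the brass plate and no longer the plate (contact force between the fingers and left_edge above 0.3 N and contact force between the fingers and mark below 0.1 N and value of joint key below 0.001 m), for 0.04 s.
3. the fingertip has moved on further: it touches the last stretch of plain edge before the notch and no longer the first (contact force between the fingers and middle_c0 above 0.3 N and contact force between the fingers and left_edge below 0.1 N and value of joint key below 0.001 m), for 0.04 s.
4. the catch in the notch is pressed fully down by the fingers (value of joint key above 0.006 m and contact force between the fingers and key_c0 above 0.5 N), for 0.1 s.
At the end, for the whole second after the job is handed in: The catch is down by more than 6 of its 7 mm, the lid stands ajar by more than 0.14 rad and is still, and the jar, tin, ring stand and spoon are within 15 mm of where they began (value of joint key above 0.006 m and value of joint lid above 0.14 rad and velocity of joint lid below 0.05 rad/s and distance of each of jar, tin, ringstand, spoon from where it was at the start of the episode below 0.015 m); the robot touches nothing.
It fails at once if the lid itself is touched by the robot (contact force between any of the fingers, the arm and lid above 0.5 N).
It fails at once if the edge between the brass plate and the notch is leaned on with more than 80 N (contact force between the fingers and mark above 80 N or contact force between the fingers and left_edge above 80 N or contact force between the fingers and middle_c0 above 80 N).
It fails at once if a bystander (jar, tin, ring stand or spoon) is pushed more than 15 mm away or lifted by more than 10 mm (distance of any of jar, tin, ringstand, spoon from where it was at the start of the episode above 0.015 m or height (world z) of any of jar, tin, ringstand, spoon above 0.012 m).
It also fails if it takes over 51 s, if anything falls off the work surface, if the arm or the gripper's body presses on something with over 40 N, if the wrist force passes 120 N, or if a joint passes its speed limit or range.

## Working session

There is one attempt and no reset: what is moved stays moved. The work goes in short steps, Python scripts to look and compute and a tool call to move; the robot and the scene stay as the last step left them, time stands still between calls to the robot, and variables do not carry over. Pictures are saved under pics/ and viewed, about 8 in all and at most 12, crops included, and the job is handed in when it is done.

Besides the shell and the picture viewer there is one more tool, called as name(argument=value, ...) on one line, values as JSON. move_arm: Moves the arm, as the interface text tells. Its arguments: {"type":"object","properties":{"moves":{"type":"array","items":{"type":"object","properties":{"gripper":{"type":"number"},"xyz":{"type":"array","items":{"type":"number"}},"angular":{"type":"array","items":{"type":"number"}}}}}},"required":["moves"]}

```bash
mkdir -p pics; cat > h.py <<'E'
import numpy as np, cv2
from bench import arm
def look(name,fn):
    c=arm.get_calibration(name); im,d=arm.get_image(name)
    cv2.imwrite('pics/'+fn+'.png',im); np.savez('pics/'+fn+'.npz',im=im,d=d,K=c['camera_matrix'],k1=c['k1'],R=c['R'],t=c['t'])
def cloud(fn):
    z=np.load('pics/'+fn+'.npz'); K,k1,R,t,d=z['K'],float(z['k1']),z['R'],z['t'],z['d']
    h,w=d.shape; u,v=np.meshgrid(np.arange(w),np.arange(h))
    p=cv2.undistortPoints(np.stack([u,v],-1).reshape(-1,1,2).astype(np.float64),K,np.array([k1,0,0,0.])).reshape(h,w,2)
    P=np.concatenate([p*d[...,None],d[...,None]],-1)
    X=(P-t)@R; X[d==0]=np.nan
    return z['im'],X
E
python3 - <<'E'
from h import *
s=arm.read_state(); print(s['position'],s['ee_rot'],s['clock'],s['gripper_width'],s['contact_force'])
for n in('scene','side'): look(n,n+'0')
im=np.hstack([cv2.imread('pics/scene0.png'),cv2.imread('pics/side0.png')])
E
```

```text
[ 166.44672278 -601.83551958  230.19964085] [-1.34374263e-01  9.90930048e-01  1.07881874e-03 -1.83336359e-04] 0.0 85.24766104047063 [-0.21977217  0.31770368 -0.34397343]
```

View pics/scene0.png

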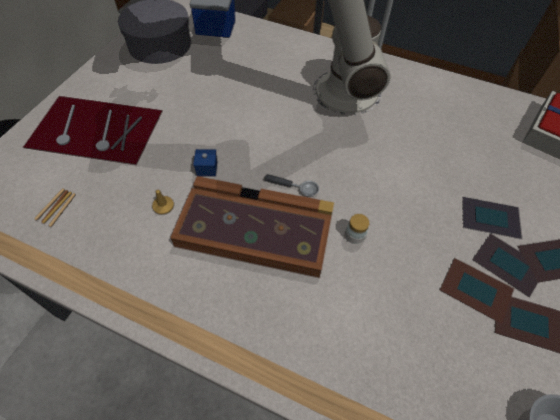

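View pics/side0.png

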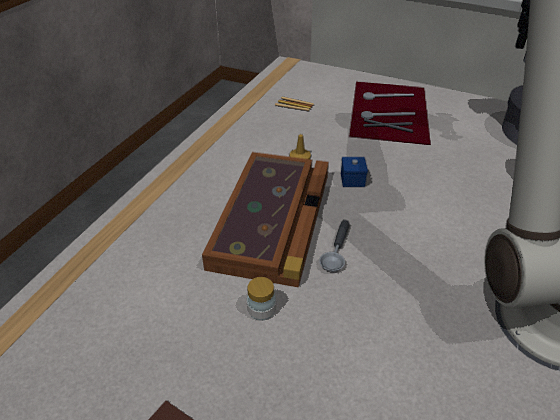

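The scene picture shows the brass plate at about (326,206), the notch at (250,193), the jar at (357,228), the tin at (205,162) and the spoon at (290,185). The side picture shows the plate at (292,267) and the notch at (312,200). Next I'll measure these.

```bash
python3 - <<'E'
from h import *
for fn,pts in (('scene0',[(326,206),(300,200),(280,197),(262,194),(250,193),(240,191),(220,188),(205,184),(197,183),(357,220),(205,157),(308,188),(280,180)]),('side0',[(292,267),(300,245),(312,200),(322,170),(261,287),(333,262)])):
    im,X=cloud(fn)
    for u,v in pts: print(fn,u,v,im[v,u],np.round(X[v,u],0))
    m=(X[...,2]>40)&(X[...,2]<50)&(X[...,0]>300)&(X[...,0]<900)&(abs(X[...,1])<500)
    # brass pixels at edge height
    hsv=cv2.cvtColor(im,cv2.COLOR_BGR2HSV)
    b=m&(hsv[...,0]>18)&(hsv[...,0]<30)&(hsv[...,1]>130)&(hsv[...,2]>90)
    n,l,st,c=cv2.connectedComponentsWithStats(b.astype(np.uint8))
    for i in range(1,n):
        if st[i,4]>20: print('brass',st[i],np.round(np.nanmean(X[l==i],0),1))
    pts=X[m]; r=cv2.minAreaRect(pts[:,:2].astype(np.float32)); print('rect',r, cv2.boxPoints(r), np.nanmedian(pts[:,2]))
    k=(X[...,2]>25)&(X[...,2]<50)&(hsv[...,2]<40)&(X[...,0]>300)&(X[...,0]<900)
    n,l,st,c=cv2.connectedComponentsWithStats(k.astype(np.uint8))
    for i in range(1,n):
        if st[i,4]>20: print('dark',st[i],np.round(np.nanmean(X[l==i],0),1))
E
```

```text
scene0 326 206 [ 63 113 139] [480. 106.  45.]
scene0 300 200 [ 51  71 106] [490.  40.  45.]
scene0 280 197 [ 45  69 108] [504.  -8.  45.]
scene0 262 194 [ 47  73 110] [515. -53.  46.]
scene0 250 193 [13  9 14] [519. -85.  36.]
scene0 240 191 [29 39 58] [ 524. -112.   36.]
scene0 220 188 [42 62 94] [ 543. -158.   45.]
scene0 205 184 [ 50  72 111] [ 549. -198.   47.]
scene0 197 183 [ 50  73 110] [ 554. -219.   45.]
scene0 357 220 [ 60 111 137] [500. 190.  65.]
scene0 205 157 [81 70 65] [ 477. -239.   56.]
scene0 308 188 [121 120 115] [416.  35.   3.]
scene0 280 180 [63 61 61] [437. -38.  22.]
brass [319 201  14  11 111] [481.2 104.9  45.7]
rect ((590.89892578125, -35.51470947265625), (497.1778564453125, 273.70849609375), 86.79731750488281) [[ 440.3702  -276.06958]
 [ 713.6512  -291.36118]
 [ 741.4276   205.04016]
 [ 468.14667  220.33176]] 44.87829509097657
dark [240 188  19  12 156] [521.5 -86.3  37.5]
side0 292 267 [ 52 107 132] [477. 117.  47.]
side0 300 245 [36 59 96] [487.  54.  44.]
side0 312 200 [13 16 17] [520. -91.  37.]
side0 322 170 [ 40  66 102] [ 534. -188.   49.]
side0 261 287 [ 54 105 131] [500. 197.  65.]
side0 333 262 [119 111 108] [422.  36.   6.]
brass [284 256  19  16 228] [479.1 107.3  46.1]
rect ((591.4595336914062, -33.76348876953125), (495.12445068359375, 280.6730651855469), 86.21488189697266) [[ 435.0864  -271.52142]
 [ 715.14716 -290.04996]
 [ 747.83264  203.99445]
 [ 467.7719   222.52298]] 45.66353371284117
dark [321 174   6  21  22] [ 519.7 -161.7   31.7]
dark [301 176   8  22  34] [ 554.4 -132.2   34.4]
dark [305 195  16  12 137] [518.9 -89.8  37.9]
dark [278 237  11  34  43] [510.   81.5  36.2]
```

move_arm(moves=[{"gripper": -1, "xyz": [-34, 24, 0], "angular": [0, 0, 0.06]}, {"gripper": -1, "xyz": [-34, 24, 0], "angular": [0, 0, 0.06]}, {"gripper": -1, "xyz": [-34, 24, 0], "angular": [0, 0, 0.06]}, {"gripper": -1, "xyz": [-34, 24, 0], "angular": [0, 0, 0.06]}, {"gripper": -1, "xyz": [-34, 24, 0], "angular": [0, 0, 0.06]}, {"gripper": -1, "xyz": [-34, 24, 0], "angular": [0, 0, 0.06]}, {"gripper": -1, "xyz": [-47.8, 53.4, 0], "angular": [0, 0, 0.06]}, {"gripper": -1, "xyz": [-47.8, 53.4, 0], "angular": [0, 0, 0.06]}, {"gripper": -1, "xyz": [-47.8, 53.4, 0], "angular": [0, 0, 0.06]}, {"gripper": -1, "xyz": [-47.8, 53.4, 0], "angular": [0, 0, 0.06]}])

```text
clock: 1.35
position: [460.0, -66.6, 231.2]
ee_rot: [-0.105, 0.994, 0.0, -0.0]
contact_force: [1.6, 0.3, 0.9]
gripper_width: -0.3
```

```bash
python3 - <<'E'
from h import *
look('wrist','w1')
im,X=cloud('w1')
s=arm.read_state(); print(s['position'],s['ee_rot'])
E
```

```text
[461.94462675 -61.37308835 231.3217114 ] [-1.07790177e-01  9.94172714e-01  7.37611059e-04  1.16136745e-03]
```

View pics/w1.png

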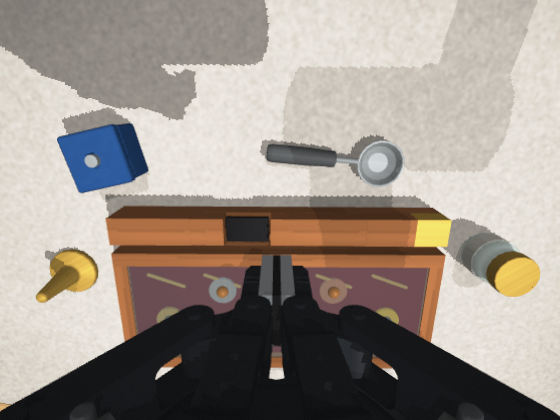

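The wrist picture shows the bar running level at rows 219–245, with the plate at cols 415–450, the notch at cols 225–269 and the lid rim from row 250. I'll fit the bar from its depth.

```bash
python3 - <<'E'
from h import *
im,X=cloud('w1')
hsv=cv2.cvtColor(im,cv2.COLOR_BGR2HSV)
rows=np.zeros(im.shape[:2],bool); rows[205:247]=1
m=rows&(abs(X[...,2]-45)<4)
F=[];B=[]
for c in range(120,410,5):
    v=np.where(m[:,c])[0]
    if len(v)>10: F.append(X[v[0],c]);B.append(X[v[-1],c])
for E_ in(F,B):
    E_=np.array(E_); p=np.polyfit(E_[:,1],E_[:,0],1); r=E_[:,0]-np.polyval(p,E_[:,1]); k=abs(r)<3; p=np.polyfit(E_[k,1],E_[k,0],1); print('line x=',p,'std',r[k].std(),'yaw',np.arctan(-p[0]),'z',np.median(E_[:,2]))
for r in(228,235):
  y=m[r]&(hsv[r,:,0]>20)&(hsv[r,:,1]>100); c=np.where(y)[0]; print('brass',c.min(),c.max(),X[r,c.min()],X[r,c.max()])
  d=np.where(X[r,150:300,2]<40)[0]+150; print('notch',d.min(),d.max(),X[r,d.min()],X[r,d.max()])
print('lid front', [X[r,350].round(1) for r in range(214,262,2)])
E
```

```text
line x= [-2.07637437e-01  4.85243176e+02] std 0.24287557481643338 yaw 0.20472834752755018 z 42.06446645309484
line x= [-2.10119734e-01  5.15546120e+02] std 0.7308423770018587 yaw 0.20710686825362587 z 44.71889804585216
brass 417 449 [476.82100389  87.98739605  44.90453618] [469.87706242 120.8023341   44.72807393]
notch 224 270 [ 521.54618815 -110.58780694   38.90301352] [517.42749109 -61.49589728  22.69943004]
brass 416 448 [484.87724202  90.12317194  43.86738663] [477.32373019 122.07664785  45.59424531]
notch 225 270 [ 531.29437146 -108.58132828   34.24791053] [526.51808293 -59.6488693   20.66588618]
lid front [array([481. ,  19.8,  29. ]), array([481.6,  18.8,  34.6]), array([481.4,  17. ,  42.7]), array([483.4,  17.4,  43.3]), array([485.1,  17.6,  44.6]), array([487.1,  18.1,  45.1]), array([489.6,  19. ,  44.1]), array([491.6,  19.4,  44.5]), array([493.8,  20.1,  44.5]), array([496.2,  20.9,  43.9]), array([498.5,  21.6,  43.6]), array([500.6,  22.2,  43.7]), array([502.8,  22.8,  43.8]), array([505.1,  23.5,  43.6]), array([507. ,  23.8,  44.4]), array([509.4,  24.6,  44. ]), array([519.3,  31.7,  24.3]), array([519.7,  30.7,  29.3]), array([519.7,  29.5,  35.1]), array([521.4,  29.6,  36.7]), array([521.1,  28.1,  43.1]), array([522.4,  28. ,  45.3]), array([525.2,  29. ,  44.3]), array([526.9,  29.2,  45.5])]
```

move_arm(moves=[{"gripper": -1, "xyz": [-5, 15.9, 0], "angular": [0, 0, 0]}, {"gripper": -1, "xyz": [-5, 15.9, 0], "angular": [0, 0, 0]}, {"gripper": -1, "xyz": [-5, 15.9, 0], "angular": [0, 0, 0]}, {"gripper": -1, "xyz": [-5, 15.9, 6], "angular": [0, 0, 0]}, {"gripper": -1, "xyz": [-5, 15.9, 11], "angular": [0, 0, 0]}, {"gripper": -1, "xyz": [-5, 15.9, 15.5], "angular": [0, 0, 0]}, {"gripper": -1, "xyz": [-5, 15.9, 16.5], "angular": [0, 0, 0]}, {"gripper": -1, "xyz": [-5, 15.9, 16.5], "angular": [0, 0, 0]}])

```text
clock: 2.4
position: [476.4, 97.4, 66.6]
ee_rot: [-0.105, 0.994, -0.0, -0.0]
contact_force: [-0.3, 0.3, 0.9]
gripper_width: -0.0
```

```bash
python3 - <<'E'
from h import *
look('wrist','w2'); look('side','s2')
a=cv2.imread('pics/s2.png')[150:330,200:380]; cv2.imwrite('pics/v2.png',np.hstack([cv2.resize(a,(420,420)),cv2.resize(cv2.imread('pics/w2.png'),None,fx=.67,fy=1)]))
s=arm.read_state(); print(s['position'],s['ee_rot'],s['contact_force'])
im,X=cloud('w2'); 
E
```

```text
[477.29438954  97.92782997  67.98891193] [-1.04883794e-01  9.94482891e-01  5.64949145e-04  1.68827936e-03] [-0.12083695 -0.39523489 -0.26141207]
```

View pics/v2.png

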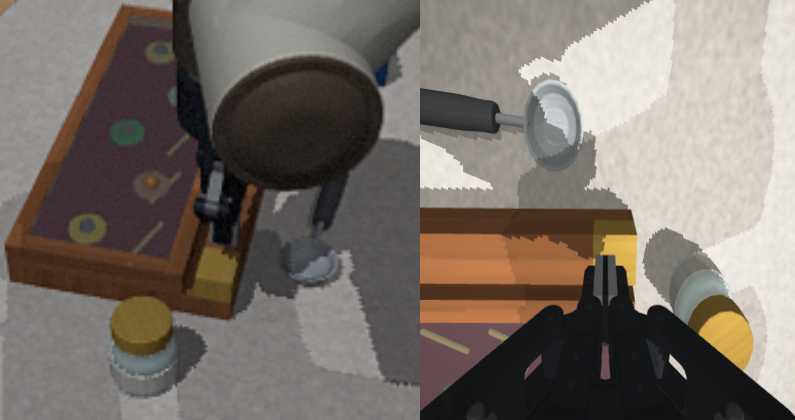

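move_arm(moves=[{"gripper": -1, "xyz": [0, 0.7, 1], "angular": [0, 0, 0]}, {"gripper": -1, "xyz": [0, 0.7, 1.7], "angular": [0, 0, 0]}, {"gripper": -1, "xyz": [0, 0.7, 1.9], "angular": [0, 0, 0]}, {"gripper": -1, "xyz": [0, 0.7, 1.9], "angular": [0, 0, 0]}])

```text
clock: 3.0
position: [474.4, 104.1, 47.2]
ee_rot: [-0.105, 0.994, -0.0, -0.0]
contact_force: [-0.9, 0.5, 0.1]
gripper_width: 0.1
```

move_arm(moves=[{"gripper": -1, "xyz": [0, 0, 0.1], "angular": [0, 0, 0]}, {"gripper": -1, "xyz": [0, 0, 0.1], "angular": [0, 0, 0]}])

```text
clock: 3.25
position: [474.5, 104.1, 46.4]
ee_rot: [-0.105, 0.995, 0.0, 0.0]
contact_force: [0.8, 0.6, -0.1]
gripper_width: 0.3
```

move_arm(moves=[{"gripper": -1, "xyz": [0, 0, 0.1], "angular": [0, 0, 0]}, {"gripper": -1, "xyz": [0, 0, 0.1], "angular": [0, 0, 0]}])

```text
clock: 3.5
position: [474.4, 104.1, 45.3]
ee_rot: [-0.105, 0.995, -0.0, -0.0]
contact_force: [-0.1, -0.1, 0.4]
gripper_width: -0.0
```

move_arm(moves=[{"gripper": -1, "xyz": [-0.1, 0, 0.05], "angular": [0, 0, 0]}, {"gripper": -1, "xyz": [-0.1, 0, 0.05], "angular": [0, 0, 0]}])

```text
clock: 3.75
position: [474.8, 104.2, 45.1]
ee_rot: [-0.105, 0.995, -0.0, -0.001]
contact_force: [-2.8, -0.4, 4.4]
gripper_width: -0.3
```

move_arm(moves=[{"gripper": -1, "xyz": [0, 0, 0.05], "angular": [0, 0, 0]}, {"gripper": -1, "xyz": [0, 0, 0.05], "angular": [0, 0, 0]}])

```text
clock: 4.0
position: [474.9, 104.2, 45.1]
ee_rot: [-0.105, 0.994, -0.0, -0.001]
contact_force: [-5.6, -0.0, 9.6]
gripper_width: -0.1
```

move_arm(moves=[{"gripper": -1, "xyz": [0, 0, 0.05], "angular": [0, 0, 0]}, {"gripper": -1, "xyz": [0, 0, 0.05], "angular": [0, 0, 0]}])

```text
clock: 4.25
position: [474.9, 104.2, 45.1]
ee_rot: [-0.105, 0.994, -0.0, -0.001]
contact_force: [-5.4, 0.5, 12.0]
gripper_width: 0.2
```

move_arm(moves=[{"gripper": -1, "xyz": [0, -0.4, 0], "angular": [0, 0, 0]}, {"gripper": -1, "xyz": [0, -0.9, 0], "angular": [0, 0, 0]}, {"gripper": -1, "xyz": [0, -1.4, 0], "angular": [0, 0, 0]}, {"gripper": -1, "xyz": [0, -1.9, 0], "angular": [0, 0, 0]}, {"gripper": -1, "xyz": [0, -2.4, 0], "angular": [0, 0, 0]}, {"gripper": -1, "xyz": [0, -2.9, 0], "angular": [0, 0, 0]}, {"gripper": -1, "xyz": [0, -3.4, 0], "angular": [0, 0, 0]}, {"gripper": -1, "xyz": [0, -3.9, 0], "angular": [0, 0, 0]}, {"gripper": -1, "xyz": [0, -4.3, 0], "angular": [0, 0, 0]}, {"gripper": -1, "xyz": [0, -4.3, 0], "angular": [0, 0, 0]}])

```text
clock: 5.5
position: [486.6, 63.3, 45.1]
ee_rot: [-0.105, 0.994, 0.001, 0.003]
contact_force: [-0.1, 1.4, 6.3]
gripper_width: 0.2
```

move_arm(moves=[{"gripper": -1, "xyz": [0.05, -0.5, 0.03], "angular": [0, 0, 0]}, {"gripper": -1, "xyz": [0.1, -1.3, 0.03], "angular": [0, 0, 0]}, {"gripper": -1, "xyz": [0.15, -2.1, 0.03], "angular": [0, 0, 0]}, {"gripper": -1, "xyz": [0.2, -2.9, 0.03], "angular": [0, 0, 0]}, {"gripper": -1, "xyz": [0.2, -3.7, 0.03], "angular": [0, 0, 0]}, {"gripper": -1, "xyz": [0.2, -4.5, 0.03], "angular": [0, 0, 0]}, {"gripper": -1, "xyz": [0.2, -5.3, 0.03], "angular": [0, 0, 0]}, {"gripper": -1, "xyz": [0.2, -6.1, 0.03], "angular": [0, 0, 0]}, {"gripper": -1, "xyz": [0.2, -6.9, 0.03], "angular": [0, 0, 0]}, {"gripper": -1, "xyz": [0.2, -7.5, 0.03], "angular": [0, 0, 0]}])

```text
clock: 6.75
position: [500.3, -10.6, 44.9]
ee_rot: [-0.105, 0.994, 0.0, 0.003]
contact_force: [-0.8, 5.3, 7.2]
gripper_width: 0.1
```

move_arm(moves=[{"gripper": -1, "xyz": [0, -0.6, 0], "angular": [0, 0, 0]}, {"gripper": -1, "xyz": [0, -1.4, 0], "angular": [0, 0, 0]}, {"gripper": -1, "xyz": [0, -2.2, 0], "angular": [0, 0, 0]}, {"gripper": -1, "xyz": [0, -3.0, 0], "angular": [0, 0, 0]}, {"gripper": -1, "xyz": [0, -3.8, 0], "angular": [0, 0, 0]}, {"gripper": -1, "xyz": [0, -4.6, 0], "angular": [0, 0, 0]}, {"gripper": -1, "xyz": [0, -5.4, 0], "angular": [0, 0, 0]}, {"gripper": -1, "xyz": [0, -6.2, 0], "angular": [0, 0, 0]}, {"gripper": -1, "xyz": [0, -7.0, 0], "angular": [0, 0, 0]}, {"gripper": -1, "xyz": [0, -7.5, 0], "angular": [0, 0, 0]}])

```text
clock: 8.0
position: [513.4, -85.4, 43.1]
ee_rot: [-0.104, 0.995, -0.0, -0.0]
contact_force: [-0.4, -0.2, -0.2]
gripper_width: 0.4
```

```bash
python3 - <<'E'
from h import *
look('wrist','w3')
s=arm.read_state(); print(s['position'],s['ee_rot'],s['contact_force'])
E
```

```text
[513.56162424 -85.70172734  43.1543802 ] [-1.04299449e-01  9.94545876e-01 -6.92850682e-05 -3.47631629e-04] [-0.1606196  -0.01002811  0.98668382]
```

View pics/w3.png

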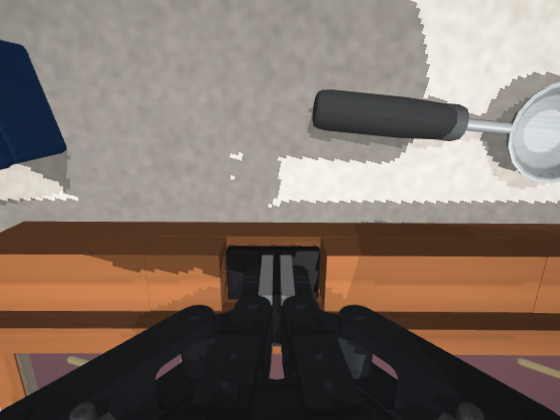

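The wrist picture shows the fingers (cols 260–294) centred in the notch (cols 228–320), and the force dropped to zero there. I'll shift 2 mm back and press.

move_arm(moves=[{"gripper": -1, "xyz": [-0.2, 0, 0.3], "angular": [0, 0, 0]}, {"gripper": -1, "xyz": [-0.2, 0, 0.55], "angular": [0, 0, 0]}, {"gripper": -1, "xyz": [-0.2, 0, 0.7], "angular": [0, 0, 0]}, {"gripper": -1, "xyz": [-0.2, 0, 0.8], "angular": [0, 0, 0]}, {"gripper": -1, "xyz": [-0.2, 0, 0.9], "angular": [0, 0, 0]}, {"gripper": -1, "xyz": [-0.2, 0, 0.9], "angular": [0, 0, 0]}])

```text
clock: 8.8
position: [515.5, -84.3, 35.2]
ee_rot: [-0.105, 0.994, -0.0, -0.0]
contact_force: [-2.6, 0.8, 6.5]
gripper_width: -0.0
```

move_arm(moves=[{"gripper": -1, "xyz": [0, 0, 0.1], "angular": [0, 0, 0]}, {"gripper": -1, "xyz": [0, 0, 0.2], "angular": [0, 0, 0]}, {"gripper": -1, "xyz": [0, 0, 0.3], "angular": [0, 0, 0]}, {"gripper": -1, "xyz": [0, 0, 0.4], "angular": [0, 0, 0]}, {"gripper": -1, "xyz": [0, 0, 0.4], "angular": [0, 0, 0]}])

```text
clock: 9.43
position: [515.5, -84.3, 31.3]
ee_rot: [-0.105, 0.994, -0.0, -0.0]
contact_force: [-1.5, 0.3, 6.3]
gripper_width: 0.1
```

move_arm(moves=[{"gripper": -1, "xyz": [0, 0, 0.1], "angular": [0, 0, 0]}, {"gripper": -1, "xyz": [0, 0, 0.2], "angular": [0, 0, 0]}, {"gripper": -1, "xyz": [0, 0, 0.2], "angular": [0, 0, 0]}, {"gripper": -1, "xyz": [0, 0, 0.2], "angular": [0, 0, 0]}])

```text
clock: 9.93
position: [515.6, -84.3, 30.0]
ee_rot: [-0.105, 0.994, -0.0, -0.0]
contact_force: [-3.4, 1.1, 11.0]
gripper_width: -0.1
```

move_arm(moves=[{"gripper": -1, "xyz": [0, 0, 0.1], "angular": [0, 0, 0]}, {"gripper": -1, "xyz": [0, 0, 0.1], "angular": [0, 0, 0]}, {"gripper": -1, "xyz": [0, 0, 0.1], "angular": [0, 0, 0]}])

```text
clock: 10.3
position: [515.6, -84.3, 29.9]
ee_rot: [-0.105, 0.994, -0.0, 0.0]
contact_force: [-6.1, 1.8, 18.0]
gripper_width: -0.3
```

```bash
python3 - <<'E'
from h import *
look('side','s4'); look('wrist','w4')
a=cv2.imread('pics/s4.png')[120:330,180:390]; cv2.imwrite('pics/v4.png',np.hstack([cv2.resize(a,(420,420)),cv2.resize(cv2.imread('pics/w4.png'),None,fx=.67,fy=1)]))
E
```

```text
(no output)
```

View pics/v4.png

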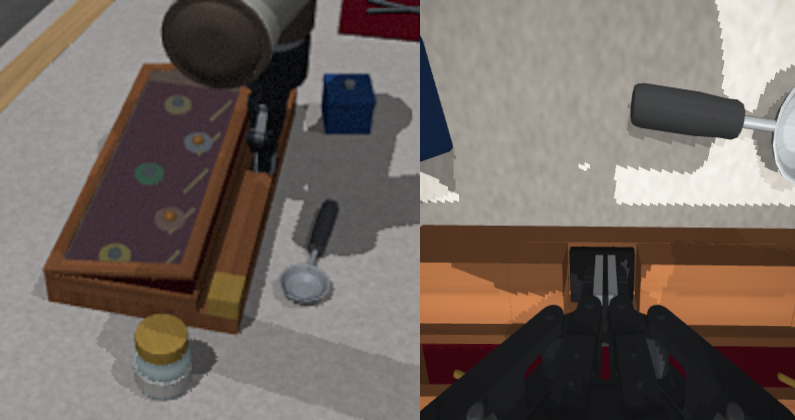

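The lid is ajar and the catch is on its stop (z 30, force 18 N). I'll withdraw up and towards the robot.

move_arm(moves=[{"gripper": -1, "xyz": [0.2, 0, -0.4], "angular": [0, 0, 0]}, {"gripper": -1, "xyz": [0.6, 0, -1.2], "angular": [0, 0, 0]}, {"gripper": -1, "xyz": [1.2, 0, -3], "angular": [0, 0, 0]}, {"gripper": -1, "xyz": [2, 0, -6], "angular": [0, 0, 0]}, {"gripper": -1, "xyz": [3, 0, -10], "angular": [0, 0, 0]}, {"gripper": -1, "xyz": [4, 0, -15], "angular": [0, 0, 0]}, {"gripper": -1, "xyz": [6, 0, -20], "angular": [0, 0, 0]}, {"gripper": -1, "xyz": [6, 0, -20], "angular": [0, 0, 0]}, {"gripper": -1, "xyz": [6, 0, -20], "angular": [0, 0, 0]}])

```text
clock: 11.52
position: [456.3, -96.8, 227.1]
ee_rot: [-0.105, 0.995, 0.0, -0.0]
contact_force: [0.4, -0.1, -0.5]
gripper_width: 0.3
```

```bash
python3 - <<'E'
from h import *
look('wrist','w5'); look('scene','sc5')
print(arm.read_state()['position'],arm.read_state()['contact_force'])
im,X=cloud('w5'); im2,X2=cloud('sc5')
for P in(X,X2):
    # along case axes: notch & lid rim
    e=np.array([-.2045,.979]);n=np.array([.979,.2045]); o=np.array([500.3,0])
    a=(P[...,:2]-o)@n; s=(P[...,:2]-o)@e+ -0
    ok=(s>40)&(s<90)
    for lo in range(8,40,4):
        z=P[...,2][ok&(a>lo)&(a<lo+4)]; print(lo,len(z),np.percentile(z,[50,95]).round(1) if len(z) else '',end=' | ')
    ns=(abs(a)<8)&(abs(s+88)<15); print('\nkey z',np.nanmedian(P[...,2][ns]),ns.sum())
_,X0=cloud('scene0')
for q in((357,220),(205,157),(308,188),(280,180)): print(q,X0[q[1],q[0]].round(0),X2[q[1],q[0]].round(0))
E
```

```text
[456.23769102 -96.84110573 226.01149871] [ 0.21434957  0.269349   -0.31984433]
8 166 [45.1 46.1] | 12 154 [44.8 46.1] | 16 3 [43.3 43.4] | 20 0  | 24 370 [34.5 40.9] | 28 416 [68.1 71.6] | 32 159 [70.2 71.3] | 36 164 [69.3 70.6] | 
key z 29.776301468708883 373
8 18 [46.  47.5] | 12 3 [47.  48.1] | 16 0  | 20 0  | 24 0  | 28 18 [71.1 72.9] | 32 33 [71.6 73.6] | 36 37 [70.  72.5] | 
key z 30.678999879545273 36
(357, 220) [500. 190.  65.] [501. 190.  66.]
(205, 157) [ 477. -239.   56.] [nan nan nan]
(308, 188) [416.  35.   3.] [416.  35.   2.]
(280, 180) [437. -38.  22.] [438. -38.  22.]
```

View pics/w5.png

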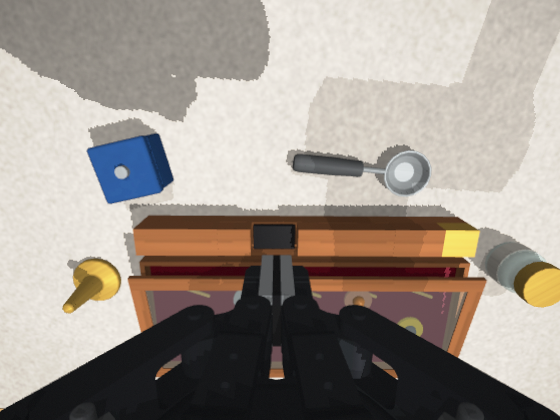

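The picture shows the lid ajar (rim at row 283, about 26 mm higher), the notch floor down at z 30, the bystanders in place and the hand clear. I'll hand in.

```bash
python3 -c "
from bench import arm
print(arm.job_done())"
```

```text
the job is handed in; nothing more can be done
None
```

The jewellery case is open: the catch is fully down, the lid stands ajar, and the job was handed in at about 11.6 s of the 51 s allowed. The hand-in gave no verdict.

- **Sweep:** I put the shut fingertips on the brass plate with about 12 N and slid them along the plain edge at 6–7 N. They came free in the notch. The highest reading on the edge was 12 N, against the 80 N limit.
- **Press:** I pressed the catch to its stop, with a final reading of about 18 N, then lifted the hand away and back towards the robot.
- **Last checks:**
  - The catch floor measured z ≈ 30 mm, which is 7 mm below rest.
  - The lid's front rim was at about 71 mm, which is 26 mm up.
  - The wrist force was about zero and the hand was well clear.
  - Depth readings on the jar and spoon matched the start to within 1 mm.
- **Not fully measured:** the tin's depth check gave no reading, and I took none for the ring stand. Both looked undisturbed in the last picture.

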